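Take the coffee's temperature, then click the thermometer into its sheath

TASK

Check the coffee with the probe thermometer: lift the red thermometer out of its airing ring, dip the tip of its probe into the coffee at the bottom of the green-and-white mug for about a second, then put it away by pushing it straight down into the snap sheath that stands beside the ring. Press on through the click until the black collar sits flush on the sheath's lip, and finish like that, still gripping the thermometer and pressing it firmly down (about 10 N). Do not shove the mug or knock the other things about.

Things in the scene. Friction and masses are not known exactly. Their poses are not given: they have to be found in the camera images.
- thermometer: Loose red probe thermometer, about 160 g, 147 mm long, at the start hanging upright by its collar in the dock's airing ring. Origin at the probe's lower tip, z up along the probe, y across the head's width. Steel probe 5 mm in diameter, to 60 mm above the tip; black ball stud 60 to 90 mm; black collar, 38 mm in diameter, 90 to 94 mm; red head 94 to 147 mm. Probe, stud and collar are round.
- thermometer_grip (a point): Middle of the thermometer's red head, on its axis, 122 mm above the probe's tip. The head is 26 mm thick (along x; the display looks to -x) and 38 mm wide (along y): grip it here from above, across either.
- collar_underside (a point): Point on the thermometer's axis at the underside of the black collar, 90 mm above the tip; it meets sheath_mouth when fully home. Below it the stud has a 13 mm neck and a ball, 20 mm in diameter, with its centre 17 mm below the collar.
- dock: White storage dock, fixed to the worktop, base 74 x 160 x 12 mm. Origin at the centre of its underside, z up. At y = +42 mm the open steel airing ring on wire legs, 36 mm outside, 24 mm bore, 14 mm deep, top 106 mm up. At y = -42 mm the upright white sheath, 36 mm wide at the top, its flared grey lip also 106 mm up.
- sheath_mouth (a point): Centre of the sheath's mouth, level with its lip; 31 mm wide, 26 mm below the flare. 8 mm down, four sprung fingers leave 15 mm between them and the ball must spread them: the push starts with the collar 16 mm above the lip, rises to 10 to 15 N, falls suddenly at about 8 mm (the click); then the ball is drawn in with up to 10 N until the collar lands on the lip, a hard stop.
- mug_coffee: Open mug, green above and white below, 107 mm high, 88 mm across the rim, about 65 mm inside at the coffee, 0.35 kg, with dark coffee 30 mm deep at the bottom (look only: nothing resists the probe). Origin under the middle of cup and handle together, z up; the handle points to -y, the cup's axis lies 16 mm to +y of the origin.
- mug_floor (a point): Centre of the mug's inner floor, on the cup's axis, 7 mm above the worktop, 100 mm below the rim and 30 mm below the coffee's surface.
- tumbler: Clear drinking glass, 81 mm wide, 91 mm high, a bystander on the left. Origin under its centre.
- honey_jar: Honey jar with a dark lid, 65 mm wide, 86 mm high, a bystander at the back. Origin under its centre.
- lemon: Yellow lemon, 78 x 55 x 56 mm, a bystander at the back. Origin under its centre.
Things that resemble listed ones, but are neither listed nor needed, are in the scene too. There is more than one size of the thermometer; the job needs the smaller. Leave any pink look-alike of the mug_coffee alone.

How it is judged:
By the outcome, as a careful person would: the job done as asked, in the order asked, and still so for the second after the job is handed in, while the arm keeps its last pose, push and grip.
It also fails if it takes over 54 s, if anything falls off the work surface, if the arm or the gripper's body presses on something with over 40 N, if the wrist force passes 120 N, or if a joint passes its speed limit or range.

ROBOT

A 7-joint arm with a two-finger parallel gripper is mounted at the origin on a cart in front of the work surface, level with it; the furniture and walls round the work are solid. World frame = base frame: x ahead of the robot, y to its left, z up, the work surface at z = 0. Lengths are in m, angles in rad, forces in N, time in s.
With the tool pointing down it reaches from about 0.425 to 0.925 m from the base axis. Payload 6.8 kg.
Tool frame: the origin (TCP) lies at the very end of the fingers, on their centre line; the grasp point (between the pads) lies 19 mm behind it; z points along the fingers, y is the line along which they close (so a half turn about z gives the same grasp; the last joint's range is limited). The gripper opens to 85 mm and grips with 20 to 120 N. Pads are 22 mm wide; open, the fingers measure 114 mm over their backs; the gripper's body (76 mm by 85 mm) begins 54 mm behind the grasp point. The pads swing forward as they close: fully open they stand 13 mm farther back than shut.
Start: joints at [-1.291, 0.477, 0.022, 1.555, -0.011, 1.109, -0.083], TCP at [0.255, 0.625, 0.231] pointing down, gripper open.
Joint ranges: [-2.96, 2.96], [-0.34, 2.1], [-1.41, 1.46], [0.24, 2.44], [-1.37, 4.51], [0.17, 1.92], [-2.96, 2.96]. Speed limits (rad/s): [2.39, 2.39, 3.14, 3.14, 3.14, 3.14, 3.14].

INTERFACE

Orientations are given as a rotation vector (axis times angle).
In Python, from workcell import readout, cams, r, finder gives the robot as it stands.
- The arm moves only by the tool carry_out, never from a script. Its argument "targets" is a list of rows, each an object of numbers: "fingers": the closure, from 0 (fully open) to 1 (shut); "x", "y", "z": the shift along the tool's x, y, z in cm; "roll": the turn about the tool's z in rad. A call has exactly 10 rows; each row is the pose to reach, as a shift and turn from the pose commanded when the call began, along the tool's axes at that moment; what a row does not reach only later rows make up. A row lasts 1/10 s, in which the tool goes at most 50 mm and 8.59 degrees, less where a joint would pass 70% of its speed; a pose out of reach is approached as far as the arm can. A call with a gripper value outside its range is refused whole. The fingers move at their own pace and stop on an object; "squeeze" is the grip in N (left out, the last holds). Time passes only in rows, so rows that repeat a pose let the fingers close, or fill a call up. It gives the time, the measured TCP pose, the force, the opening and the grip force at its end, in the units of the state.
- readout.get_obs(): the state, without advancing time (a new reading comes with each control period).
- cams.read_camera(name): name is "scene" or "top" or "wrist"; returns a dict with "img" (384x512x3 uint8, red, green, blue), "fx", "fy", "cx", "cy" (pixels), "R" (3x3) and "t" (3): a world point X has camera coordinates R X + t; the wrist camera has in their place "hand_eye" (4x4, takes a point from camera to tool coordinates, whose origin is the TCP and whose axes are the flange's). Camera axes: x right, y down, z forward; pixel columns grow to the right and rows downward; lengths in m; the calibration is good to about 2 mm. A picture is of the moment at which its call begins: read the wrist's pose just before it. There is no depth.
- r.job_done(): hands the job in; it is judged then, once.
Trained networks look in the newest picture that a camera, given by its name, has taken for a name from the list of things; names that differ only in an ending like _2 or _b are one class to them, and where a whole thing is asked for, a point or a joint stands for the part that bears it (a point fixed in the world has none). Each returns a list of dicts, best first, with "p" (0 to 1); they miss things now and then, are a little off and sometimes report something else, mostly with a low value. They report only what shows in the picture. A call takes as long as a camera call. They do not tell look-alikes from the thing itself.
- finder.find_in(camera, query): "extent" ([left, top, right, bottom] in pixels, round what is visible of it).
- finder.outline_of(camera, query): "pixels" (384x512 bool, what is visible of it) and "extent" ([left, top, right, bottom] in pixels, round what is visible of it).
- finder.mark_of(camera, query): "uv" ([column, row] in pixels: a listed point, or the origin of a listed thing).
The state is a dict: "t": time; "joint_positions": joint angles; "dq": joint speeds; "tau": joint torques, N m; "position": TCP position; "eef_rot": TCP orientation; "force": force on the tool from outside, world axes, zero at the start; "moment": the same for the moment, N m; "width": finger opening in m; "gripper_force": force on a finger pad.
Only numpy, scipy, OpenCV 4.12 (cv2) and the standard library are available. Lean on these libraries where they do the work, as an engineer would, in place of code of your own. Each camera call takes 0.05 s, during which the arm holds its last target. There are 200 camera calls.

## Working session

There is one attempt and no reset: what is moved stays moved. The work goes in short steps, Python scripts to look and compute and a tool call to move; the robot and the scene stay as the last step left them, time stands still between calls to the robot, and variables do not carry over. Pictures are saved under pics/ and viewed, at most 14 in all, crops included, and the job is handed in when it is done.

Besides the shell and the picture viewer there is one more tool, called after "Emit:" in YAML: its name, and indented under it one key for each argument. carry_out: Moves the arm, as the interface text tells. Its arguments: {"type":"object","properties":{"targets":{"type":"array","items":{"type":"object","properties":{"fingers":{"type":"number"},"x":{"type":"number"},"y":{"type":"number"},"z":{"type":"number"},"roll":{"type":"number"}}}},"squeeze":{"type":"number"}},"required":["targets"]}

```bash
mkdir -p pics; ls; python3 - <<'E'
from workcell import readout,cams,finder
import cv2
o=readout.get_obs()
for k in("t","position","eef_rot","force","width"):print(k,o[k])
for c in("scene","top"):
    d=cams.read_camera(c);cv2.imwrite(f"pics/{c}0.png",cv2.resize(d["img"][:,:,::-1],(768,576)))
    print(c,d["fx"],d["cx"],d["cy"],d["R"],d["t"])
    for q in("thermometer","thermometer_grip","dock","sheath_mouth","mug_coffee","mug_floor","collar_underside"):
        print(q,[(([round(float(v)) for v in e["extent"]]),round(e["p"],2)) for e in finder.find_in(c,q)], [([round(float(v),1) for v in e["uv"]],round(e["p"],2)) for e in finder.mark_of(c,q)])
d=cams.read_camera("wrist");print(d["hand_eye"],d["fx"])
print(readout.get_obs()["t"])
E
```

```text
pics
t 0.0
position [0.25503787 0.62431883 0.23032505]
eef_rot [-6.05308291e-01 -3.08246982e+00  2.82435924e-03]
force [ 0.24947294 -0.58413373  0.46450572]
width 0.08528942383396607
scene 351.5192802245474 255.38361947519772 188.29058757494764 [[ 0.78439946 -0.620226   -0.00609946]
 [-0.35385474 -0.43940013 -0.82565995]
 [ 0.50941566  0.64980554 -0.56413514]] [-0.40162654  0.30569268  0.8159426 ]
thermometer [([202, 144, 219, 191], 0.8), ([227, 170, 243, 192], 0.48)] [([215.1, 194.9], 0.81)]
thermometer_grip [([201, 147, 218, 179], 0.96), ([231, 172, 243, 191], 0.74)] [([210.0, 159.3], 0.73), ([236.2, 179.2], 0.48)]
dock [([230, 191, 266, 229], 0.74)] [([248.4, 219.2], 0.7)]
sheath_mouth [([228, 192, 269, 228], 0.81)] [([259.7, 198.3], 0.84)]
mug_coffee [([242, 223, 280, 273], 0.78), ([309, 248, 346, 304], 0.64)] [([260.9, 266.5], 0.89)]
mug_floor [([308, 248, 351, 302], 0.85), ([242, 228, 282, 270], 0.61)] [([261.1, 264.5], 0.92), ([321.5, 286.0], 0.59)]
collar_underside [([228, 170, 242, 189], 0.76), ([203, 145, 220, 181], 0.57)] [([211.8, 164.1], 0.77), ([234.0, 186.1], 0.71)]
to
[... 767 characters left out ...]
([146, 181, 172, 207], 0.72), ([275, 229, 306, 271], 0.64)] [([287.1, 256.5], 0.68), ([344.4, 257.6], 0.61)]
mug_floor [([224, 199, 268, 224], 0.69), ([331, 233, 363, 265], 0.66), ([275, 228, 306, 268], 0.64)] [([337.1, 251.0], 0.68), ([285.8, 249.7], 0.62)]
collar_underside [([180, 172, 205, 200], 0.65), ([229, 188, 243, 210], 0.56)] [([194.4, 183.7], 0.78), ([235.4, 202.4], 0.71), ([346.7, 254.1], 0.25)]
[[-4.96785319e-04 -9.63970743e-01 -2.66007819e-01  6.62142429e-02]
 [ 9.99999833e-01 -4.00721696e-04 -4.15406006e-04 -1.94467802e-04]
 [ 2.93844132e-04 -2.66007981e-01  9.63970781e-01 -1.42135501e-01]
 [ 0.00000000e+00  0.00000000e+00  0.00000000e+00  1.00000000e+00]] 284.659999844343
1.55
```

View pics/scene0.png

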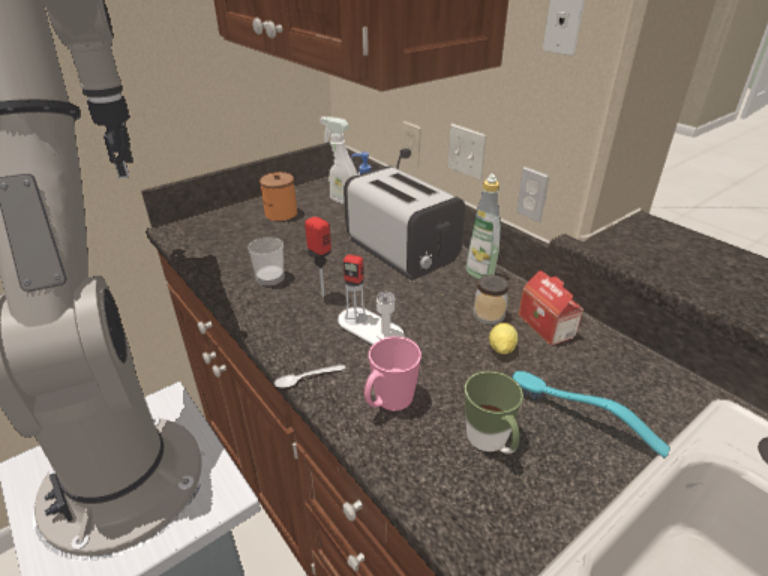

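View pics/top0.png

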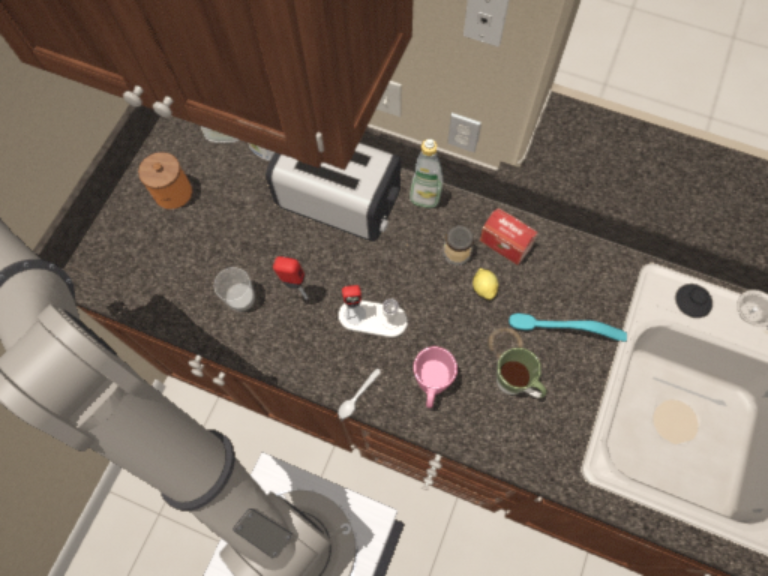

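```bash
cat > h.py <<'E'
import numpy as np
from scipy.spatial.transform import Rotation as Ro
from workcell import readout,cams,finder
def P(d):
    K=np.array([[d["fx"],0,d["cx"]],[0,d["fy"],d["cy"]],[0,0,1]])
    if "R" in d: R,t=np.array(d["R"]),np.array(d["t"])
    else:
        o=d["obs"];T=np.eye(4);T[:3,:3]=Ro.from_rotvec(o["eef_rot"]).as_matrix();T[:3,3]=o["position"]
        W=np.linalg.inv(T@np.array(d["hand_eye"]));R,t=W[:3,:3],W[:3,3]
    return K@np.c_[R,t]
def read(c):
    o=readout.get_obs();d=cams.read_camera(c);d["obs"]=o;return d
def tri(Ps,uvs):
    A=[]
    for p,(u,v) in zip(Ps,uvs):A+=[u*p[2]-p[0],v*p[2]-p[1]]
    X=np.linalg.svd(np.array(A))[2][-1];X=X[:3]/X[3]
    e=[np.hypot(*(proj(p,X)-uv)) for p,uv in zip(Ps,uvs)]
    return X,np.round(e,1)
def proj(p,X):
    x=p@np.r_[X,1];return x[:2]/x[2]
def plane(p,uv,z):
    H=p[:,[0,1,3]].copy();H[:,2]+=p[:,2]*z
    w=np.linalg.solve(H,[*uv,1]);return w[:2]/w[2]
E
python3 - <<'E'
from h import *
np.set_printoptions(precision=4,suppress=True)
s=P(read("scene"));t=P(read("top"));np.savez("P.npz",s=s,t=t)
for n,a,b in[("grip",(236.2,179.2),(233,194.7)),("collar",(234,186.1),(235.4,202.4)),("mouth",(259.7,198.3),(258.3,204.4)),("dock",(248.4,219.2),(246.3,213.4)),
 ("floorA",(261.1,264.5),(285.8,249.7)),("floorB",(321.5,286),(337.1,251)),("big grip",(210,159.3),(195,178.5))]:print(n,*tri([s,t],[a,b]))
E
```

```text
grip [0.5187 0.1008 0.1281] [0.2 0.1]
collar [0.4996 0.0849 0.1194] [0.4 0.2]
mouth [0.5334 0.0151 0.0957] [2.1 1.1]
dock [ 0.52    0.0561 -0.0038] [2.  1.1]
floorA [ 0.4475 -0.1149 -0.0155] [1.8 0.9]
floorB [ 0.507  -0.2783  0.0006] [0.3 0.1]
big grip [0.5171 0.2368 0.1398] [1.7 1. ]
```

The wanted thermometer is the small red one in the dock's ring, at scene (236,179) and top (233,195). The larger red one at scene (210,159), top (195,178) stands on its own and isn't the one. The mug is the green/white one at scene (328,275), top (345,248). The pink one at scene (262,250) is the look-alike. Next I move over the dock for a close look.

```bash
cat >> h.py <<'E'
def shift(target,yaw_y=None):
    "tool-frame shift in cm and roll to put the TCP at target with tool y at world angle yaw_y"
    o=readout.get_obs();R=Ro.from_rotvec(o["eef_rot"]).as_matrix()
    a=np.arctan2(R[1,1],R[0,1]);roll=0 if yaw_y is None else (a-yaw_y+np.pi/2)%np.pi-np.pi/2
    return np.round(R.T@(np.array(target)-o["position"])*100,2),round(roll,3)
E
python3 -c "
from h import *
print(shift([.49,.10,.30]))"
```

```text
(array([-41.58, -39.72,  -6.87]), 0)
```

Emit:
carry_out:
  targets:
    - {"x": -2,"y": -2,"z": -3,"fingers": 0}
    - {"x": -5,"y": -5,"z": -6}
    - {"x": -9,"y": -9,"z": -7}
    - {"x": -13,"y": -12,"z": -7}
    - {"x": -17,"y": -16,"z": -7}
    - {"x": -21,"y": -20,"z": -7}
    - {"x": -25,"y": -24,"z": -7}
    - {"x": -29,"y": -28,"z": -7}
    - {"x": -32,"y": -30,"z": -7}
    - {"x": -34,"y": -32,"z": -7}

```text
invalid input
```

Emit:
carry_out:
  targets:
    - {"x": -2,"y": -2,"z": -3,"roll": 0,"fingers": 0}
    - {"x": -5,"y": -5,"z": -6,"roll": 0,"fingers": 0}
    - {"x": -9,"y": -9,"z": -7,"roll": 0,"fingers": 0}
    - {"x": -13,"y": -12,"z": -7,"roll": 0,"fingers": 0}
    - {"x": -17,"y": -16,"z": -7,"roll": 0,"fingers": 0}
    - {"x": -21,"y": -20,"z": -7,"roll": 0,"fingers": 0}
    - {"x": -25,"y": -24,"z": -7,"roll": 0,"fingers": 0}
    - {"x": -29,"y": -28,"z": -7,"roll": 0,"fingers": 0}
    - {"x": -32,"y": -30,"z": -7,"roll": 0,"fingers": 0}
    - {"x": -34,"y": -32,"z": -7,"roll": 0,"fingers": 0}

```text
t: 2.65
position: [0.4497, 0.1981, 0.3018]
eef_rot: [0.605, 3.082, 0.002]
force: [1.0, 0.4, -0.5]
width: 0.0857
gripper_force: 0.0
```

Emit:
carry_out:
  targets:
    - {"x": -3,"y": -3,"z": 0,"roll": 0,"fingers": 0}
    - {"x": -6,"y": -6,"z": 0,"roll": 0,"fingers": 0}
    - {"x": -7.5,"y": -8,"z": 0,"roll": 0,"fingers": 0}
    - {"x": -7.5,"y": -8,"z": 0,"roll": 0,"fingers": 0}
    - {"x": -7.5,"y": -8,"z": 0,"roll": 0,"fingers": 0}
    - {"x": -7.5,"y": -8,"z": 0,"roll": 0,"fingers": 0}
    - {"x": -7.5,"y": -8,"z": 0,"roll": 0,"fingers": 0}
    - {"x": -7.5,"y": -8,"z": 0,"roll": 0,"fingers": 0}
    - {"x": -7.5,"y": -8,"z": 0,"roll": 0,"fingers": 0}
    - {"x": -7.5,"y": -8,"z": 0,"roll": 0,"fingers": 0}

```text
t: 3.65
position: [0.4881, 0.098, 0.3013]
eef_rot: [-0.604, -3.083, -0.0]
force: [-0.0, 0.2, -0.3]
width: 0.0855
gripper_force: 0.0
```

```bash
cat >> h.py <<'E'
def look(name,qs=("thermometer_grip","collar_underside","sheath_mouth","dock"),save=True):
    import cv2
    d=read("wrist");p=P(d);np.save(name+".npy",p)
    if save:cv2.imwrite(f"pics/{name}.png",cv2.resize(d["img"][:,:,::-1],(768,576)))
    for q in qs:print(q,[(np.round(e["uv"],1).tolist(),round(e["p"],2)) for e in finder.mark_of("wrist",q)])
    return p
E
python3 -c "
from h import *
p=look('w1')
for n,X in dict(grip=[.519,.101,.138],mouth=[.533,.015,.106]).items():print(n,proj(p,X))"
```

```text
thermometer_grip [([457.9, 115.3], 0.96), ([259.4, 192.8], 0.6)]
collar_underside [([166.6, 308.1], 0.68), ([423.7, 112.0], 0.62), ([257.8, 187.8], 0.57)]
sheath_mouth [([202.4, 225.2], 0.6)]
dock [([234.9, 182.7], 0.63)]
grip [266.38422666 197.04339726]
mouth [206.42794102 223.83879283]
```

View pics/w1.png

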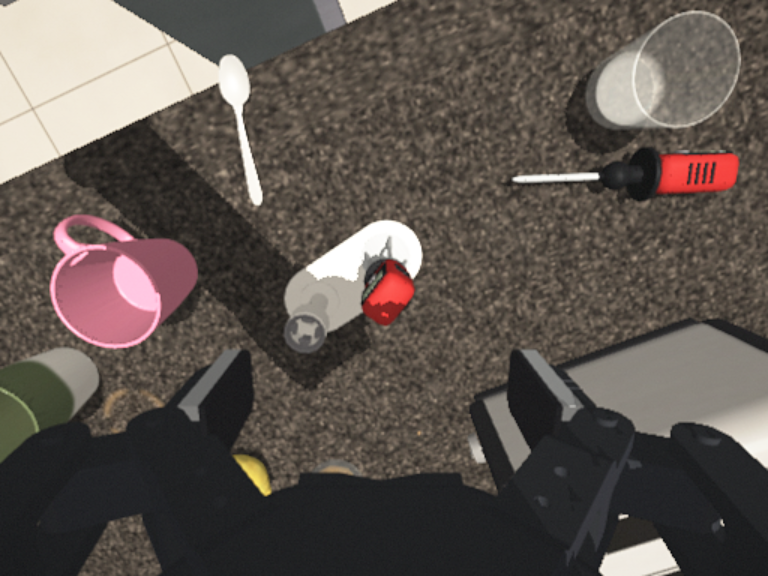

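The thermometer hangs in the ring at wrist px (259,190), its display facing toward the robot. The sheath mouth is at (203,221). The bigger one lies flat at (460,115), and the pink mug is at (85,195). I turn toward the dock's x axis for a second view.

Emit:
carry_out:
  targets:
    - {"x": -0.5,"y": 0,"z": 1,"roll": 0.15,"fingers": 0}
    - {"x": -1,"y": 0,"z": 2,"roll": 0.3,"fingers": 0}
    - {"x": -2,"y": 0,"z": 3,"roll": 0.45,"fingers": 0}
    - {"x": -2.5,"y": 0,"z": 4,"roll": 0.6,"fingers": 0}
    - {"x": -3,"y": 0,"z": 4,"roll": 0.75,"fingers": 0}
    - {"x": -3,"y": 0,"z": 4,"roll": 0.9,"fingers": 0}
    - {"x": -3,"y": 0,"z": 4,"roll": 0.9,"fingers": 0}
    - {"x": -3,"y": 0,"z": 4,"roll": 0.9,"fingers": 0}
    - {"x": -3,"y": 0,"z": 4,"roll": 0.9,"fingers": 0}
    - {"x": -3,"y": 0,"z": 4,"roll": 0.9,"fingers": 0}

```text
t: 4.9
position: [0.5159, 0.0864, 0.2614]
eef_rot: [-1.884, -2.514, -0.0]
force: [-0.1, -0.9, -0.6]
width: 0.0852
gripper_force: 0.0
```

```bash

python3 -c "
from h import *
p=look('w2')
for n,X in dict(grip=[.519,.101,.138],mouth=[.533,.015,.106]).items():print(n,proj(p,X))
print(readout.get_obs()['joint_positions'])"
```

```text
thermometer_grip [([250.8, 173.1], 0.82)]
collar_underside [([253.1, 166.3], 0.65), ([243.7, 241.3], 0.16)]
sheath_mouth [([243.8, 239.6], 0.78)]
dock [([250.8, 179.1], 0.82)]
grip [259.93732013 168.61517453]
mouth [249.39909205 237.78341297]
[-0.68579303  0.2025028   0.46750502  1.90580214 -0.10434275  1.05674408
  0.10833107]
```

View pics/w2.png

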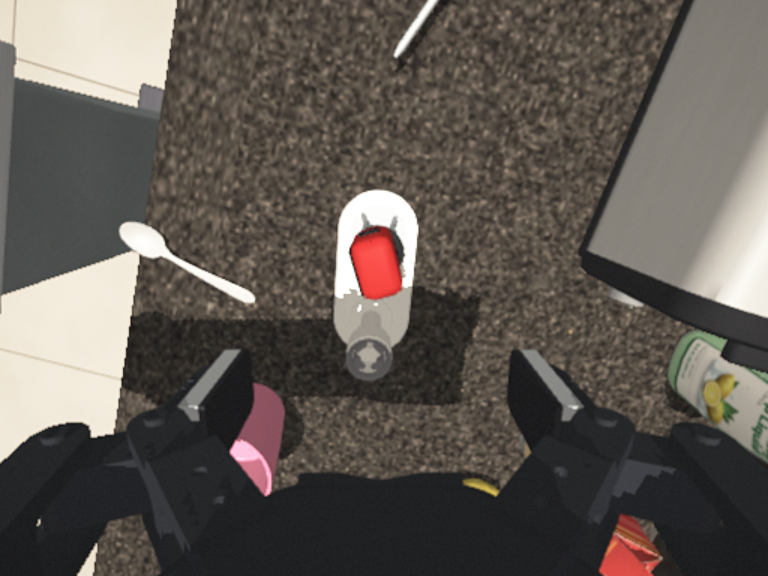

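```bash

python3 - <<'E'
from h import *
import cv2
np.set_printoptions(precision=4,suppress=True)
z=np.load("P.npz");s,t=z["s"],z["t"];p1,p2=np.load("w1.npy"),np.load("w2.npy")
print("grip",*tri([p1,p2],[(259.4,192.8),(250.8,173.1)]),*tri([s,t,p1,p2],[(236.2,179.2),(233,194.7),(259.4,192.8),(250.8,173.1)]))
print("mouth",*tri([p1,p2],[(202.4,225.2),(243.8,239.6)]),*tri([s,t,p1,p2],[(259.7,198.3),(258.3,204.4),(202.4,225.2),(243.8,239.6)]))
print("collar",*tri([s,t,p1,p2],[(234,186.1),(235.4,202.4),(257.8,187.8),(253.1,166.3)]))
for uv in [(243.8,239.6),(202.4,225.2)]:pass
print("mouth@.106",plane(p1,(202.4,225.2),.106),plane(p2,(243.8,239.6),.106))
print("grip@.138",plane(p1,(259.4,192.8),.138),plane(p2,(250.8,173.1),.138))
img=cv2.imread("pics/w2.png");img=cv2.resize(img,(512,384),interpolation=cv2.INTER_AREA)
c=img[130:270,190:310].copy();hsv=cv2.cvtColor(c,cv2.COLOR_BGR2HSV)
m=((hsv[...,2]>170)&(hsv[...,1]>180)&((hsv[...,0]<10)|(hsv[...,0]>170))).astype(np.uint8)
n,l,st,ce=cv2.connectedComponentsWithStats(m);k=1+st[1:,4].argmax();print(st[k],ce[k]+[190,130])
cs,_=cv2.findContours((l==k).astype(np.uint8),0,1);pts=max(cs,key=len)[:,0]+[190,130]
W=np.array([plane(p2,q,.163) for q in pts]);r=cv2.minAreaRect((W*1000).astype(np.float32));print("top rect mm",r)
cv2.imwrite("pics/c2.png",cv2.resize(c,None,fx=5,fy=4.2,interpolation=cv2.INTER_CUBIC))
E
```

```text
grip [0.5116 0.0951 0.1388] [0.6 0.7] [0.5146 0.0966 0.1345] [0.8 1.  2.2 3.9]
mouth [0.527  0.016  0.1205] [1.6 1.8] [0.5303 0.0114 0.1028] [2.1 1.6 3.3 2.7]
collar [0.5076 0.0918 0.1083] [1.7 1.8 4.6 7. ]
mouth@.106 [0.5328 0.0095] [0.5275 0.011 ]
grip@.138 [0.5114 0.0956] [0.5119 0.0944]
[ 45  27  32  42 805] [250.7528 179.2708]
top rect mm ((511.66522216796875, 95.4797134399414), (23.23095703125, 35.739383697509766), 31.03193473815918)
```

View pics/c2.png

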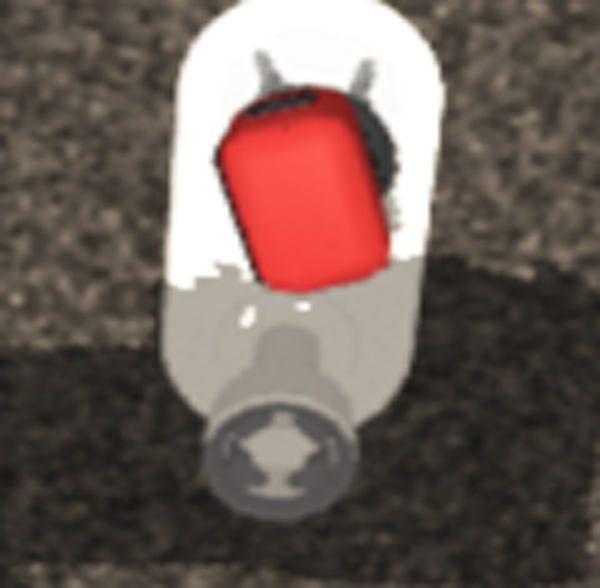

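The crop confirms the small thermometer in the ring: head centre at px (251,172), turned about 31° from world x. The lip's centre is at px (246,239), with the four fingers visible inside it. The head's top measures 23×36 mm, which fits the 26×38 mm head.

```bash

python3 -c "
from h import *
print(shift([.5117,.0953,.117],.541)); print(plane(np.load('w2.npy'),(246.2,239.4),.106))"
```

```text
(array([ 0.98, -0.16, 14.43]), np.float64(-0.258))
[0.53005548 0.01205098]
```

Emit:
carry_out:
  targets:
    - {"x": 0.5,"y": -0.1,"z": 1,"roll": -0.13,"fingers": 0}
    - {"x": 1,"y": -0.2,"z": 3,"roll": -0.26,"fingers": 0}
    - {"x": 1,"y": -0.2,"z": 5,"roll": -0.26,"fingers": 0}
    - {"x": 1,"y": -0.2,"z": 7,"roll": -0.26,"fingers": 0}
    - {"x": 1,"y": -0.2,"z": 9,"roll": -0.26,"fingers": 0}
    - {"x": 1,"y": -0.2,"z": 11,"roll": -0.26,"fingers": 0}
    - {"x": 1,"y": -0.2,"z": 13,"roll": -0.26,"fingers": 0}
    - {"x": 1,"y": -0.2,"z": 14.4,"roll": -0.26,"fingers": 0}
    - {"x": 1,"y": -0.2,"z": 14.4,"roll": -0.26,"fingers": 0}
    - {"x": 1,"y": -0.2,"z": 14.4,"roll": -0.26,"fingers": 0}

```text
t: 6.15
position: [0.5114, 0.0953, 0.1175]
eef_rot: [1.544, 2.736, -0.0]
force: [-0.9, 0.9, 0.3]
width: 0.0851
gripper_force: 0.0
```

```bash

python3 -c "
from h import *
o=readout.get_obs();print(o['position'],o['force'])
p=look('w3',qs=())
for n,X in dict(tcp=o['position'],grip=[.5117,.0953,.138],top=[.5117,.0953,.163]).items():print(n,proj(p,X)*1.5)"
```

```text
[0.51140341 0.09531849 0.11753491] [-0.91212684  0.85333358  0.31291998]
tcp [378.81499895 355.38744737]
grip [379.46734578 383.6267596 ]
top [379.4286418  431.03131878]
```

View pics/w3.png

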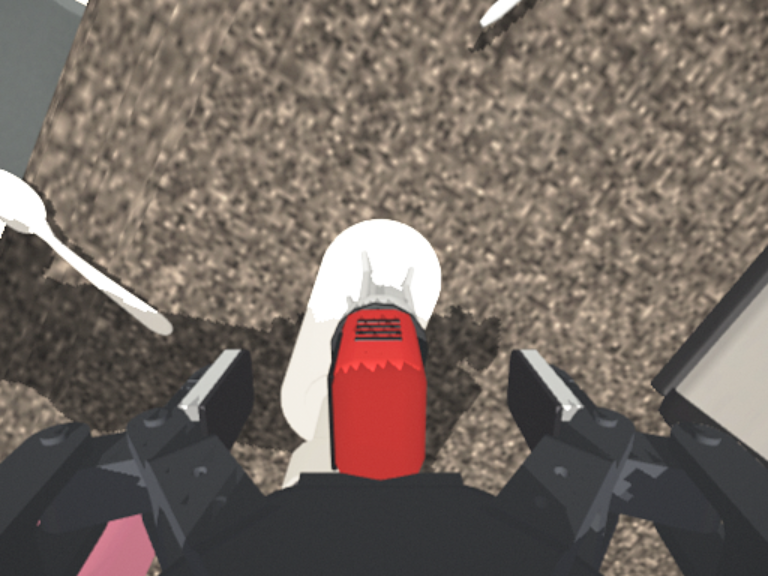

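The red head is centred between the fingers at (380,420) and square to the pads. Closing.

Emit:
carry_out:
  squeeze: 80
  targets:
    - {"x": 0,"y": 0,"z": 0,"roll": 0,"fingers": 1}
    - {"x": 0,"y": 0,"z": 0,"roll": 0,"fingers": 1}
    - {"x": 0,"y": 0,"z": 0,"roll": 0,"fingers": 1}
    - {"x": 0,"y": 0,"z": 0,"roll": 0,"fingers": 1}
    - {"x": 0,"y": 0,"z": 0,"roll": 0,"fingers": 1}
    - {"x": 0,"y": 0,"z": 0,"roll": 0,"fingers": 1}
    - {"x": 0,"y": 0,"z": 0,"roll": 0,"fingers": 1}
    - {"x": 0,"y": 0,"z": 0,"roll": 0,"fingers": 1}
    - {"x": 0,"y": 0,"z": 0,"roll": 0,"fingers": 1}
    - {"x": 0,"y": 0,"z": 0,"roll": 0,"fingers": 1}

```text
t: 7.2
position: [0.5116, 0.0955, 0.1177]
eef_rot: [1.544, 2.735, 0.001]
force: [-0.4, 0.2, 4.8]
width: 0.0252
gripper_force: 78.8
```

Emit:
carry_out:
  targets:
    - {"x": 0,"y": 0,"z": -0.5,"roll": 0,"fingers": 1}
    - {"x": 0,"y": 0,"z": -1.5,"roll": 0,"fingers": 1}
    - {"x": 0,"y": 0,"z": -3,"roll": 0,"fingers": 1}
    - {"x": 0,"y": 0,"z": -5,"roll": 0,"fingers": 1}
    - {"x": 0,"y": 0,"z": -7,"roll": 0,"fingers": 1}
    - {"x": 0,"y": 0,"z": -9,"roll": 0,"fingers": 1}
    - {"x": 0,"y": 0,"z": -11,"roll": 0,"fingers": 1}
    - {"x": 0,"y": 0,"z": -13,"roll": 0,"fingers": 1}
    - {"x": 0,"y": 0,"z": -14.5,"roll": 0,"fingers": 1}
    - {"x": 0,"y": 0,"z": -15,"roll": 0,"fingers": 1}

```text
t: 8.2
position: [0.5118, 0.0953, 0.2692]
eef_rot: [1.544, 2.734, 0.003]
force: [-0.2, -0.1, -1.4]
width: 0.0251
gripper_force: 78.6
```

```bash

python3 -c "
from h import *
o=readout.get_obs();print(o['position'],o['force'],o['width'],o['gripper_force'])
import cv2
d=read('scene');cv2.imwrite('pics/s4.png',cv2.resize(d['img'][100:320,150:400,::-1],None,fx=2.6,fy=2.6,interpolation=cv2.INTER_CUBIC))
np.set_printoptions(precision=4,suppress=True)
z=np.load('P.npz')
M={}
for c in('scene','top'):
    if c=='top':d=read(c)
    for e in finder.outline_of(c,'mug_coffee'):print(c,np.round(e['extent']),round(e['p'],2))
print(shift([.47,-.17,.28]), readout.get_obs()['joint_positions'])
"
```

```text
[0.51182566 0.09530692 0.26921535] [-0.17425424 -0.08262125 -1.44035644] 0.025106174373238622 78.58033061027527
scene [312. 245. 346. 305.] 0.81
scene [244. 223. 278. 272.] 0.73
top [330. 232. 364. 264.] 0.88
top [279. 229. 302. 272.] 0.8
(array([-20.61, -17.19,  -1.33]), 0) [-0.6761  0.1887  0.4298  1.9043 -0.0892  1.0683  0.3331]
```

View pics/s4.png

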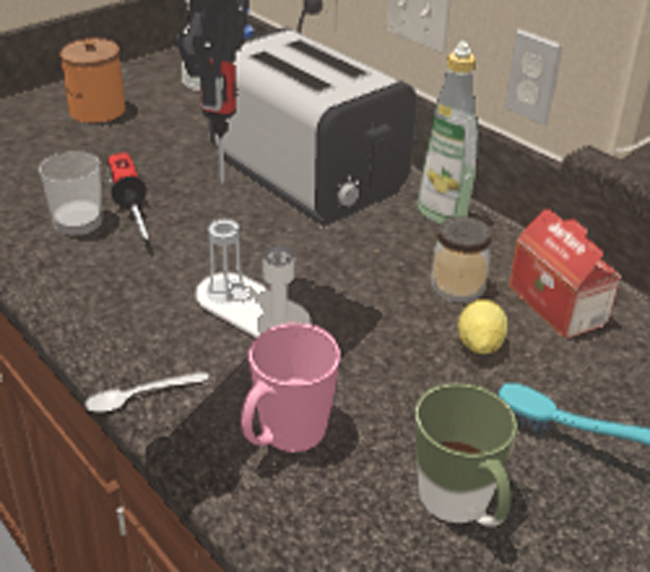

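The thermometer hangs clear of the empty ring, its tip at scene (236,170). The green mug's rim centre is at scene (329,265) and nothing else has moved.

```bash

python3 -c "
from h import *
z=np.load('P.npz')
X,e=tri([z['s'],z['t']],[(328.8,265.4),(346,246)]);print(X,e)
print(plane(z['s'],(328.8,265.4),.107),plane(z['t'],(346,246),.107))
print(shift([.49,-.21,.28]))
"
```

```text
[ 0.50570969 -0.29343012  0.08932811] [1.1 0.5]
[ 0.48885858 -0.30245303] [ 0.50153686 -0.29311096]
(array([-25.07, -17.54,  -1.33]), 0)
```

```bash

python3 -c "
from h import *
print(shift([.54,-.19,.28]))
"
```

```text
(array([-25.94, -12.23,  -1.33]), 0)
```

Emit:
carry_out:
  targets:
    - {"x": -2,"y": -1,"z": -0.5,"roll": 0,"fingers": 1}
    - {"x": -5,"y": -2.3,"z": -1,"roll": 0,"fingers": 1}
    - {"x": -8.5,"y": -4,"z": -1.3,"roll": 0,"fingers": 1}
    - {"x": -12,"y": -5.7,"z": -1.3,"roll": 0,"fingers": 1}
    - {"x": -15.5,"y": -7.3,"z": -1.3,"roll": 0,"fingers": 1}
    - {"x": -19,"y": -9,"z": -1.3,"roll": 0,"fingers": 1}
    - {"x": -22,"y": -10.4,"z": -1.3,"roll": 0,"fingers": 1}
    - {"x": -24.5,"y": -11.5,"z": -1.3,"roll": 0,"fingers": 1}
    - {"x": -26,"y": -12.2,"z": -1.3,"roll": 0,"fingers": 1}
    - {"x": -26,"y": -12.2,"z": -1.3,"roll": 0,"fingers": 1}

```text
t: 9.4
position: [0.54, -0.1933, 0.2793]
eef_rot: [-1.55, -2.731, 0.004]
force: [-0.4, -0.1, -0.8]
width: 0.0253
gripper_force: 78.6
```

```bash

python3 -c "
from h import *
o=readout.get_obs();print(o['position'],o['force'],o['width'],o['gripper_force'],o['joint_positions'])
p=look('w5',qs=('mug_floor','mug_coffee'))
for X in([.497,-.298,.107],[.497,-.298,.037],[.51,-.28,0.007],o['position']-np.array([0,0,.1017])):print(proj(p,np.array(X))*1.5)"
```

```text
[ 0.54002355 -0.19327086  0.27925101] [-0.39288072 -0.14383715 -0.80347375] 0.025269021646368968 78.61669421195984 [-0.242205    0.29634757  0.59715834  1.7768277  -0.18059523  1.1253602
  0.95148616]
mug_floor [([200.0, 198.1], 0.75), ([213.6, 75.9], 0.58), ([417.7, 161.6], 0.51)]
mug_coffee [([196.2, 204.7], 0.92)]
[265.6642778  340.88214323]
[284.76857503 311.76420101]
[310.7601573  293.79737522]
[379.55055095 281.7169403 ]
```

View pics/w5.png

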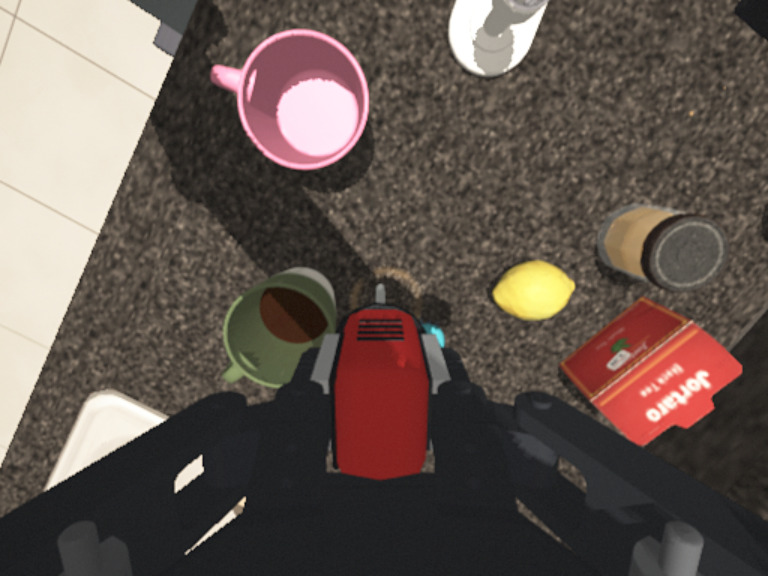

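The probe's tip shows at (380,288), so the thermometer hangs straight. The green mug's rim centre is at about (280,330) and its coffee centre at about (294,315).

```bash

python3 -c "
from h import *
p=np.load('w5.npy');z=np.load('P.npz')
print(plane(p,(280/1.5,330.5/1.5),.107),plane(p,(294/1.5,315/1.5),.037),plane(p,(200,198.1),.007))
print(tri([z['s'],z['t'],p],[(328.8,265.4),(346,246),(186.7,220.3)]),tri([z['s'],p],[(328.8,265.4),(186.7,220.3)]))
print(tri([z['s'],z['t'],p],[(321.5,286),(337.1,251),(200,198.1)]))
for X in([.503,-.288],):print(shift([*X,.22]),shift([*X,.126]))
"
```

```text
[ 0.50272698 -0.28430417] [ 0.50606723 -0.29638175] [ 0.50230063 -0.28874441]
(array([ 0.50470808, -0.29333864,  0.09020771]), array([0.9, 0.7, 1.9])) (array([ 0.50263529, -0.29254614,  0.08961683]), array([0. , 0.1]))
(array([ 0.50310677, -0.28090835,  0.00981729]), array([1.2, 1. , 4.3]))
(array([-6.52, -8.36,  5.94]), 0) (array([-6.53, -8.35, 15.34]), 0)
```

Emit:
carry_out:
  targets:
    - {"x": -1,"y": -1.3,"z": 0,"roll": 0,"fingers": 1}
    - {"x": -3,"y": -3.9,"z": 0,"roll": 0,"fingers": 1}
    - {"x": -5,"y": -6.5,"z": 0,"roll": 0,"fingers": 1}
    - {"x": -6.2,"y": -8,"z": 0,"roll": 0,"fingers": 1}
    - {"x": -6.6,"y": -8.4,"z": 0,"roll": 0,"fingers": 1}
    - {"x": -6.6,"y": -8.4,"z": 0,"roll": 0,"fingers": 1}
    - {"x": -6.6,"y": -8.4,"z": 1,"roll": 0,"fingers": 1}
    - {"x": -6.6,"y": -8.4,"z": 2.5,"roll": 0,"fingers": 1}
    - {"x": -6.6,"y": -8.4,"z": 4,"roll": 0,"fingers": 1}
    - {"x": -6.6,"y": -8.4,"z": 5,"roll": 0,"fingers": 1}

```text
t: 10.55
position: [0.5027, -0.2888, 0.2278]
eef_rot: [-1.541, -2.734, 0.0]
force: [0.3, 0.3, -1.7]
width: 0.0248
gripper_force: 78.7
```

```bash

python3 -c "
from h import *
import cv2
o=readout.get_obs();print(o['position'],o['force'],shift([.503,-.289,.1235]))
a=read('scene')['img'][200:310,270:390];b=read('top')['img'][180:290,290:410]
cv2.imwrite('pics/m6.png',cv2.resize(np.hstack([a,b])[:,:,::-1],None,fx=3.3,fy=3.3,interpolation=cv2.INTER_CUBIC))
z=np.load('P.npz')
for k in 'st':print(proj(z[k],o['position']-np.array([0,0,.1017])),proj(z[k],o['position']-np.array([0,0,.16])))
"
```

```text
[ 0.50274717 -0.28884426  0.2278087 ] [ 0.34391045  0.3177853  -1.6750189 ] (array([-0.05,  0.03, 10.43]), 0)
[329.34637198 253.38379101] [326.61908674 270.85193631]
[345.85194059 243.55097644] [342.80566949 248.31752927]
```

View pics/m6.png

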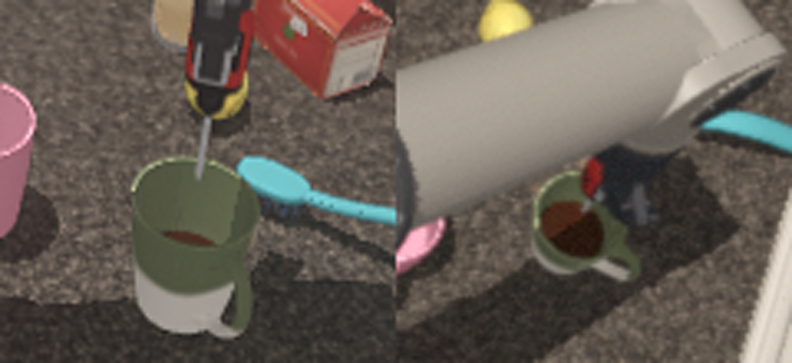

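The tip is at scene (330,254) and top (348,244), over the middle of the green mug's mouth. Lowering.

Emit:
carry_out:
  targets:
    - {"x": 0,"y": 0,"z": 1,"roll": 0,"fingers": 1}
    - {"x": 0,"y": 0,"z": 2.5,"roll": 0,"fingers": 1}
    - {"x": 0,"y": 0,"z": 4,"roll": 0,"fingers": 1}
    - {"x": 0,"y": 0,"z": 5.5,"roll": 0,"fingers": 1}
    - {"x": 0,"y": 0,"z": 7,"roll": 0,"fingers": 1}
    - {"x": 0,"y": 0,"z": 8.5,"roll": 0,"fingers": 1}
    - {"x": 0,"y": 0,"z": 9.7,"roll": 0,"fingers": 1}
    - {"x": 0,"y": 0,"z": 10.4,"roll": 0,"fingers": 1}
    - {"x": 0,"y": 0,"z": 10.4,"roll": 0,"fingers": 1}
    - {"x": 0,"y": 0,"z": 10.4,"roll": 0,"fingers": 1}

```text
t: 11.65
position: [0.5035, -0.2905, 0.1266]
eef_rot: [1.544, 2.735, -0.0]
force: [0.2, 0.0, -1.8]
width: 0.0254
gripper_force: 78.6
```

Emit:
carry_out:
  targets:
    - {"x": 0,"y": 0,"z": 0,"roll": 0,"fingers": 1}
    - {"x": 0,"y": 0,"z": 0,"roll": 0,"fingers": 1}
    - {"x": 0,"y": 0,"z": 0,"roll": 0,"fingers": 1}
    - {"x": 0,"y": 0,"z": 0,"roll": 0,"fingers": 1}
    - {"x": 0,"y": 0,"z": 0,"roll": 0,"fingers": 1}
    - {"x": 0,"y": 0,"z": 0,"roll": 0,"fingers": 1}
    - {"x": 0,"y": 0,"z": 0,"roll": 0,"fingers": 1}
    - {"x": 0,"y": 0,"z": 0,"roll": 0,"fingers": 1}
    - {"x": 0,"y": 0,"z": 0,"roll": 0,"fingers": 1}
    - {"x": 0,"y": 0,"z": 0,"roll": 0,"fingers": 1}

```text
t: 12.65
position: [0.5033, -0.2902, 0.1263]
eef_rot: [-1.544, -2.736, -0.0]
force: [-0.1, -0.4, -2.3]
width: 0.0253
gripper_force: 78.6
```

Emit:
carry_out:
  targets:
    - {"x": 0,"y": 0,"z": -0.7,"roll": 0,"fingers": 1}
    - {"x": 0,"y": 0,"z": -2,"roll": 0,"fingers": 1}
    - {"x": 0,"y": 0,"z": -4,"roll": 0,"fingers": 1}
    - {"x": 0,"y": 0,"z": -6,"roll": 0,"fingers": 1}
    - {"x": 0,"y": 0,"z": -8,"roll": 0,"fingers": 1}
    - {"x": 0,"y": 0,"z": -10,"roll": 0,"fingers": 1}
    - {"x": 0,"y": 0,"z": -12,"roll": 0,"fingers": 1}
    - {"x": 0,"y": 0,"z": -14,"roll": 0,"fingers": 1}
    - {"x": 0,"y": 0,"z": -15.5,"roll": 0,"fingers": 1}
    - {"x": 0,"y": 0,"z": -15.5,"roll": 0,"fingers": 1}

```text
t: 13.65
position: [0.5043, -0.2913, 0.2845]
eef_rot: [1.542, 2.731, 0.002]
force: [-0.5, 0.7, -1.3]
width: 0.0251
gripper_force: 78.6
```

```bash

python3 -c "
from h import *
import cv2
print(finder and [np.round(e['extent']).tolist() for e in (read('scene'),finder.find_in('scene','mug_coffee'))[1]])
print(shift([.53,.035,.28]))"
```

```text
[[243.0, 223.0, 280.0, 271.0], [308.0, 244.0, 346.0, 302.0]]
(array([26.46, 19.09,  0.17]), 0)
```

```bash

python3 -c "
from h import *
print(shift([.46,.0,.28]),shift([.575,.073,.28]))"
```

```text
(array([27.08, 11.29,  0.16]), 0) (array([27.39, 24.91,  0.17]), 0)
```

Emit:
carry_out:
  targets:
    - {"x": 2,"y": 0.8,"z": 0,"roll": 0,"fingers": 1}
    - {"x": 5,"y": 2.1,"z": 0,"roll": 0,"fingers": 1}
    - {"x": 9,"y": 3.8,"z": 0,"roll": 0,"fingers": 1}
    - {"x": 13,"y": 5.4,"z": 0,"roll": 0,"fingers": 1}
    - {"x": 17,"y": 7.1,"z": 0,"roll": 0,"fingers": 1}
    - {"x": 21,"y": 8.8,"z": 0,"roll": 0,"fingers": 1}
    - {"x": 24.5,"y": 10.2,"z": 0,"roll": 0,"fingers": 1}
    - {"x": 26.5,"y": 11,"z": 0,"roll": 0,"fingers": 1}
    - {"x": 27,"y": 11.3,"z": 0,"roll": 0,"fingers": 1}
    - {"x": 27,"y": 11.3,"z": 0,"roll": 0,"fingers": 1}

```text
t: 14.75
position: [0.4602, -0.0003, 0.2807]
eef_rot: [-1.542, -2.736, 0.001]
force: [0.0, 0.4, -1.9]
width: 0.0253
gripper_force: 78.6
```

```bash
cat >> h.py <<'E'
def lip(name,guess=(.53,.0115)):
    "finder mark, and a patch at 5x round the expected mouth, stored for one sheet"
    import cv2
    d=read("wrist");p=P(d);np.save(name+".npy",p);u=proj(p,[*guess,.106])
    print(name,d["obs"]["position"],"expect",u,[(np.round(e["uv"],1).tolist(),round(e["p"],2)) for e in finder.mark_of("wrist","sheath_mouth")])
    c=np.round(u).astype(int);x0,y0=max(c[0]-38,0),max(c[1]-38,0)
    im=d["img"][y0:y0+76,x0:x0+76,::-1];print("origin",x0,y0)
    cv2.imwrite(name+".png",cv2.resize(im,None,fx=5,fy=5,interpolation=cv2.INTER_CUBIC))
E
python3 -c "
from h import *
lip('v1');print(shift([.575,.073,.28]))"
```

```text
v1 [ 4.60173948e-01 -3.16137308e-04  2.80717129e-01] expect [309.80581037 193.02897036] [([306.7, 195.9], 0.64)]
origin 272 155
(array([ 0.53, 13.68,  0.08]), 0)
```

Emit:
carry_out:
  targets:
    - {"x": 0,"y": 1,"z": 0,"roll": 0,"fingers": 1}
    - {"x": 0,"y": 3,"z": 0,"roll": 0,"fingers": 1}
    - {"x": 0,"y": 5,"z": 0,"roll": 0,"fingers": 1}
    - {"x": 0,"y": 7.5,"z": 0,"roll": 0,"fingers": 1}
    - {"x": 0.5,"y": 10,"z": 0,"roll": 0,"fingers": 1}
    - {"x": 0.5,"y": 12,"z": 0,"roll": 0,"fingers": 1}
    - {"x": 0.5,"y": 13.3,"z": 0,"roll": 0,"fingers": 1}
    - {"x": 0.5,"y": 13.7,"z": 0,"roll": 0,"fingers": 1}
    - {"x": 0.5,"y": 13.7,"z": 0,"roll": 0,"fingers": 1}
    - {"x": 0.5,"y": 13.7,"z": 0,"roll": 0,"fingers": 1}

```text
t: 15.85
position: [0.5747, 0.0734, 0.2812]
eef_rot: [-1.546, -2.734, 0.001]
force: [-0.6, -0.2, -2.2]
width: 0.025
gripper_force: 78.7
```

```bash

python3 -c "
from h import *
import cv2
lip('v2')
a,b=cv2.imread('v1.png'),cv2.imread('v2.png');print(a.shape,b.shape)
cv2.imwrite('pics/v12.png',np.hstack([a,b]))"
```

```text
v2 [0.57474493 0.07336232 0.28121497] expect [192.62741093 196.12284272] [([191.5, 196.5], 0.64)]
origin 155 158
(380, 380, 3) (380, 380, 3)
```

View pics/v12.png

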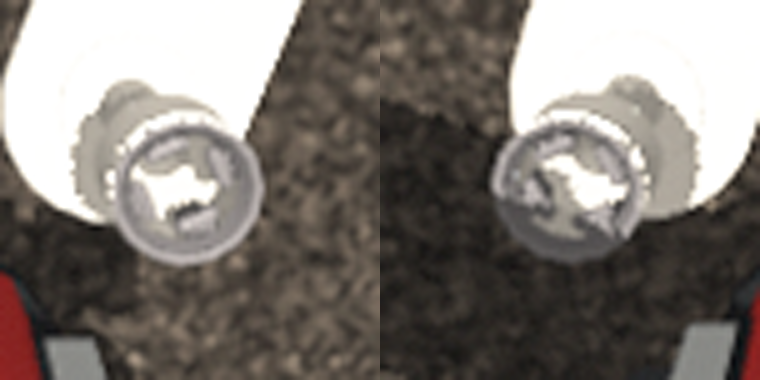

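Both crops show the grey lip's circle, centred at wrist px (309.5,193.5) and (192.3,196.2). That is within a pixel of where the estimate (0.530, 0.0115, 0.106) projects.

```bash

python3 -c "
from h import *
a,b=np.load('v1.npy'),np.load('v2.npy')
u,v=(309.3,193.3),(192.1,196)
X=tri([a,b],[u,v]);print(X,plane(a,u,.106),plane(b,v,.106))
o=readout.get_obs();print(o['eef_rot'])
print(shift([.530,.011,.25]))
# thermometer axis check: tip
d=read('wrist');import cv2
p=P(d);x=o['position'];print(proj(p,x-[0,0,.1017]))
c=d['img'][150:230,216:296,::-1];cv2.imwrite('pics/tip.png',cv2.resize(c,None,fx=6,fy=6,interpolation=cv2.INTER_CUBIC))"
```

```text
(array([0.5295229 , 0.01113018, 0.10606375]), array([0.2, 0.2])) [0.52968255 0.01092536] [0.52940384 0.01131602]
[-1.54576993e+00 -2.73477158e+00 -1.70717432e-05]
(array([-3.05, -7.06,  3.14]), 0)
[252.75038743 187.85463231]
```

View pics/tip.png

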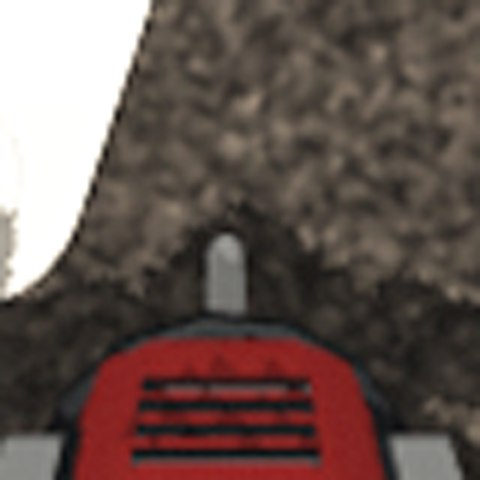

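The probe's tip is at px (253,189), within about 1 px of prediction, so the axis is straight. Now over the sheath.

Emit:
carry_out:
  targets:
    - {"x": -0.5,"y": -1,"z": 0,"roll": 0,"fingers": 1}
    - {"x": -1.5,"y": -3,"z": 0,"roll": 0,"fingers": 1}
    - {"x": -2.3,"y": -5,"z": 0,"roll": 0,"fingers": 1}
    - {"x": -2.8,"y": -6.5,"z": 0,"roll": 0,"fingers": 1}
    - {"x": -3,"y": -7,"z": 0,"roll": 0,"fingers": 1}
    - {"x": -3,"y": -7.05,"z": 0,"roll": 0,"fingers": 1}
    - {"x": -3,"y": -7.05,"z": 1,"roll": 0,"fingers": 1}
    - {"x": -3,"y": -7.05,"z": 2,"roll": 0,"fingers": 1}
    - {"x": -3,"y": -7.05,"z": 3,"roll": 0,"fingers": 1}
    - {"x": -3,"y": -7.05,"z": 3,"roll": 0,"fingers": 1}

```text
t: 17.0
position: [0.5292, 0.0127, 0.249]
eef_rot: [-1.542, -2.734, 0.004]
force: [-1.3, 0.5, -2.7]
width: 0.0249
gripper_force: 78.7
```

```bash

python3 -c "
from h import *
for i in range(3):
    o=readout.get_obs();print(o['position'],o['force'],o['eef_rot'],shift([.5293,.0115,.25]));read('wrist')"
```

```text
[0.52924713 0.01266833 0.24900191] [-1.29382708  0.50545505 -2.73769152] [-1.54197621 -2.73382998  0.00441776] (array([-0.1 , -0.06, -0.1 ]), 0)
[0.52980628 0.01254733 0.24997201] [ 0.2795344   0.17980852 -1.37676686] [-1.54285722 -2.73460051  0.00301211] (array([-0.06, -0.1 , -0.  ]), 0)
[0.53024866 0.01245828 0.25066295] [-0.17181825  0.5670879  -1.99305701] [-1.54361321e+00 -2.73529158e+00  1.66785300e-03] (array([-0.03, -0.13,  0.07]), 0)
```

Emit:
carry_out:
  targets:
    - {"x": -0.05,"y": -0.1,"z": 0,"roll": 0,"fingers": 1}
    - {"x": -0.05,"y": -0.1,"z": 0.5,"roll": 0,"fingers": 1}
    - {"x": -0.05,"y": -0.1,"z": 2,"roll": 0,"fingers": 1}
    - {"x": -0.05,"y": -0.1,"z": 3.5,"roll": 0,"fingers": 1}
    - {"x": -0.05,"y": -0.1,"z": 5,"roll": 0,"fingers": 1}
    - {"x": -0.05,"y": -0.1,"z": 6.5,"roll": 0,"fingers": 1}
    - {"x": -0.05,"y": -0.1,"z": 8,"roll": 0,"fingers": 1}
    - {"x": -0.05,"y": -0.1,"z": 9.2,"roll": 0,"fingers": 1}
    - {"x": -0.05,"y": -0.1,"z": 10,"roll": 0,"fingers": 1}
    - {"x": -0.05,"y": -0.1,"z": 10,"roll": 0,"fingers": 1}

```text
t: 18.15
position: [0.5292, 0.0113, 0.1503]
eef_rot: [-1.544, -2.735, 0.002]
force: [0.8, 0.2, -1.8]
width: 0.0256
gripper_force: 78.7
```

```bash

python3 -c "
from h import *
for i in range(3):
    o=readout.get_obs();print(o['position'],o['force'],o['moment'],shift([.5295,.0113,.13]));read('wrist')"
```

```text
[0.52918955 0.01131934 0.1503491 ] [ 0.7956929   0.19157419 -1.82809948] [0.0135394  0.0146534  0.06710176] (array([-0.02,  0.03,  2.03]), 0)
[0.52971931 0.01130283 0.15110253] [ 0.92875108  0.35486344 -2.17384062] [-0.00764043 -0.05766819 -0.00148949] (array([ 0.01, -0.02,  2.11]), 0)
[0.53008654 0.01129672 0.15158322] [ 0.33646462 -0.62779858 -1.07276788] [-0.02078716 -0.01042319 -0.01650662] (array([ 0.03, -0.05,  2.16]), 0)
```

Emit:
carry_out:
  targets:
    - {"x": 0,"y": 0,"z": 0.3,"roll": 0,"fingers": 1}
    - {"x": 0,"y": 0,"z": 0.6,"roll": 0,"fingers": 1}
    - {"x": 0,"y": 0,"z": 0.9,"roll": 0,"fingers": 1}
    - {"x": 0,"y": 0,"z": 1.2,"roll": 0,"fingers": 1}
    - {"x": 0,"y": 0,"z": 1.4,"roll": 0,"fingers": 1}
    - {"x": 0,"y": 0,"z": 1.6,"roll": 0,"fingers": 1}
    - {"x": 0,"y": 0,"z": 1.8,"roll": 0,"fingers": 1}
    - {"x": 0,"y": 0,"z": 2.0,"roll": 0,"fingers": 1}
    - {"x": 0,"y": 0,"z": 2.1,"roll": 0,"fingers": 1}
    - {"x": 0,"y": 0,"z": 2.1,"roll": 0,"fingers": 1}

```text
t: 19.3
position: [0.5289, 0.0125, 0.1312]
eef_rot: [-1.542, -2.734, -0.001]
force: [-5.9, 3.7, 11.4]
width: 0.0252
gripper_force: 80.6
```

Vertical force is building as expected. There is about 7 N sideways, so I ease 1 mm toward it and keep pushing.

Emit:
carry_out:
  targets:
    - {"x": 0.05,"y": -0.03,"z": 0,"roll": 0,"fingers": 1}
    - {"x": 0.1,"y": -0.05,"z": 0,"roll": 0,"fingers": 1}
    - {"x": 0.1,"y": -0.05,"z": 0.1,"roll": 0,"fingers": 1}
    - {"x": 0.1,"y": -0.05,"z": 0.2,"roll": 0,"fingers": 1}
    - {"x": 0.1,"y": -0.05,"z": 0.2,"roll": 0,"fingers": 1}
    - {"x": 0.1,"y": -0.05,"z": 0.2,"roll": 0,"fingers": 1}
    - {"x": 0.1,"y": -0.05,"z": 0.2,"roll": 0,"fingers": 1}
    - {"x": 0.1,"y": -0.05,"z": 0.2,"roll": 0,"fingers": 1}
    - {"x": 0.1,"y": -0.05,"z": 0.2,"roll": 0,"fingers": 1}
    - {"x": 0.1,"y": -0.05,"z": 0.2,"roll": 0,"fingers": 1}

```text
t: 20.3
position: [0.5287, 0.0126, 0.1292]
eef_rot: [-1.543, -2.735, -0.002]
force: [-4.8, 2.0, 9.5]
width: 0.0256
gripper_force: 80.2
```

Emit:
carry_out:
  targets:
    - {"x": 0.05,"y": -0.07,"z": 0.1,"roll": 0,"fingers": 1}
    - {"x": 0.1,"y": -0.13,"z": 0.2,"roll": 0,"fingers": 1}
    - {"x": 0.1,"y": -0.13,"z": 0.3,"roll": 0,"fingers": 1}
    - {"x": 0.1,"y": -0.13,"z": 0.4,"roll": 0,"fingers": 1}
    - {"x": 0.1,"y": -0.13,"z": 0.4,"roll": 0,"fingers": 1}
    - {"x": 0.1,"y": -0.13,"z": 0.4,"roll": 0,"fingers": 1}
    - {"x": 0.1,"y": -0.13,"z": 0.4,"roll": 0,"fingers": 1}
    - {"x": 0.1,"y": -0.13,"z": 0.4,"roll": 0,"fingers": 1}
    - {"x": 0.1,"y": -0.13,"z": 0.4,"roll": 0,"fingers": 1}
    - {"x": 0.1,"y": -0.13,"z": 0.4,"roll": 0,"fingers": 1}

```text
t: 21.3
position: [0.5278, 0.0126, 0.1244]
eef_rot: [1.544, 2.735, 0.001]
force: [4.6, 3.3, -3.0]
width: 0.0253
gripper_force: 78.7
```

The click has passed (force dropped to a slight pull). Re-centring and lowering to the lip.

Emit:
carry_out:
  targets:
    - {"x": 0,"y": 0.05,"z": 0.1,"roll": 0,"fingers": 1}
    - {"x": 0,"y": 0.1,"z": 0.2,"roll": 0,"fingers": 1}
    - {"x": 0,"y": 0.1,"z": 0.3,"roll": 0,"fingers": 1}
    - {"x": 0,"y": 0.1,"z": 0.4,"roll": 0,"fingers": 1}
    - {"x": 0,"y": 0.1,"z": 0.5,"roll": 0,"fingers": 1}
    - {"x": 0,"y": 0.1,"z": 0.5,"roll": 0,"fingers": 1}
    - {"x": 0,"y": 0.1,"z": 0.5,"roll": 0,"fingers": 1}
    - {"x": 0,"y": 0.1,"z": 0.5,"roll": 0,"fingers": 1}
    - {"x": 0,"y": 0.1,"z": 0.5,"roll": 0,"fingers": 1}
    - {"x": 0,"y": 0.1,"z": 0.5,"roll": 0,"fingers": 1}

```text
t: 22.3
position: [0.5279, 0.0125, 0.1193]
eef_rot: [-1.544, -2.736, 0.0]
force: [1.0, 0.8, -3.2]
width: 0.0252
gripper_force: 78.9
```

Nearly centred now. Creeping down onto the hard stop.

Emit:
carry_out:
  targets:
    - {"x": 0,"y": 0.03,"z": 0.05,"roll": 0,"fingers": 1}
    - {"x": 0,"y": 0.03,"z": 0.1,"roll": 0,"fingers": 1}
    - {"x": 0,"y": 0.03,"z": 0.15,"roll": 0,"fingers": 1}
    - {"x": 0,"y": 0.03,"z": 0.2,"roll": 0,"fingers": 1}
    - {"x": 0,"y": 0.03,"z": 0.2,"roll": 0,"fingers": 1}
    - {"x": 0,"y": 0.03,"z": 0.2,"roll": 0,"fingers": 1}
    - {"x": 0,"y": 0.03,"z": 0.2,"roll": 0,"fingers": 1}
    - {"x": 0,"y": 0.03,"z": 0.2,"roll": 0,"fingers": 1}
    - {"x": 0,"y": 0.03,"z": 0.2,"roll": 0,"fingers": 1}
    - {"x": 0,"y": 0.03,"z": 0.2,"roll": 0,"fingers": 1}

```text
t: 23.3
position: [0.5284, 0.0127, 0.1177]
eef_rot: [1.544, 2.736, 0.0]
force: [-2.7, -0.3, 6.0]
width: 0.0248
gripper_force: 79.9
```

Emit:
carry_out:
  targets:
    - {"x": 0,"y": -0.02,"z": 0.02,"roll": 0,"fingers": 1}
    - {"x": 0,"y": -0.02,"z": 0.04,"roll": 0,"fingers": 1}
    - {"x": 0,"y": -0.02,"z": 0.04,"roll": 0,"fingers": 1}
    - {"x": 0,"y": -0.02,"z": 0.04,"roll": 0,"fingers": 1}
    - {"x": 0,"y": -0.02,"z": 0.04,"roll": 0,"fingers": 1}
    - {"x": 0,"y": -0.02,"z": 0.04,"roll": 0,"fingers": 1}
    - {"x": 0,"y": -0.02,"z": 0.04,"roll": 0,"fingers": 1}
    - {"x": 0,"y": -0.02,"z": 0.04,"roll": 0,"fingers": 1}
    - {"x": 0,"y": -0.02,"z": 0.04,"roll": 0,"fingers": 1}
    - {"x": 0,"y": -0.02,"z": 0.04,"roll": 0,"fingers": 1}

```text
t: 24.3
position: [0.5284, 0.0127, 0.1177]
eef_rot: [1.544, 2.735, 0.001]
force: [-2.8, -0.7, 8.6]
width: 0.0256
gripper_force: 80.6
```

```bash

python3 -c "
from h import *
import cv2
for i in range(4):
    o=readout.get_obs();print(o['position'],o['force']);d=read('scene')
a=d['img'][120:260,190:340,::-1]
cv2.imwrite('pics/end.png',cv2.resize(a,None,fx=4,fy=4,interpolation=cv2.INTER_CUBIC))"
```

```text
[0.52844082 0.01272404 0.1176555 ] [-2.84823154 -0.71830593  8.60274084]
[0.52845718 0.01273704 0.11767362] [-2.84287965  0.57612937  9.90951681]
[0.52847607 0.01271899 0.11769155] [-3.14319839 -0.5359831   9.42302537]
[0.52845723 0.01272397 0.11766901] [-2.9549267   1.12735236  8.63484833]
```

View pics/end.png

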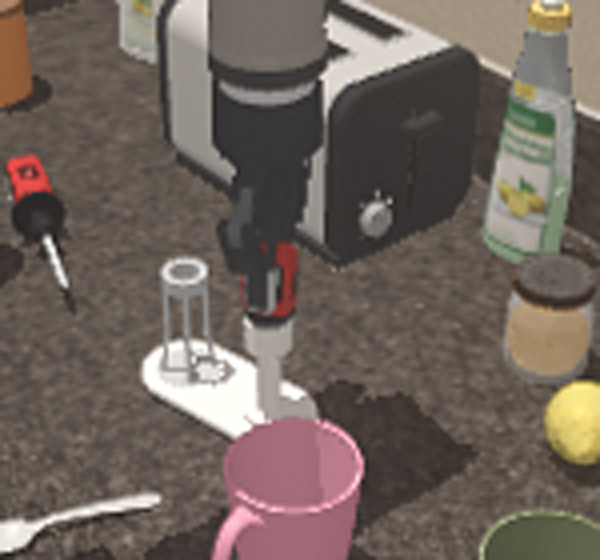

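The collar sits flush on the lip at crop (268,318), the ring is empty and nothing else is disturbed. TCP height 0.1177 m is the predicted home height, and the push is steady at about 9 to 10 N.

```bash
python3 -c "
from workcell import r
print(r.job_done())"
```

```text
the job is handed in; nothing more can be done
None
```

I handed the job in at about 24.5 s: the small red thermometer was dipped about 12 mm into the green mug's coffee for just over a second, then pushed through the click until its collar sat flush on the sheath's lip, and the arm is still gripping it and pressing down at about 9–10 N; no verdict came back.

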